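Tip a coffee sample tin onto the viewing board

TASK

Tip the sample tin with the green lid over the edge of the white viewing board, so that it comes to lie flat on the board with its bean window facing up, more than half its length on the board and roughly square to that edge. Tumble it over the edge rather than picking it up, and leave the red-lidded and blue-lidded tins standing where they are.

Things in the scene. Friction and masses are not known exactly. Their poses are not given: they have to be found in the camera images.
- tin_green: Silver-white metal box tin, green lid (top 18 mm); 55 deep (x), 70 wide (y), 115 high with lid; 0.2-0.45 kg, loose. Origin: centre of underside, z up. Bean window (black-framed) on its -x face, away from the board. Stands in the row, +x face 10-30 mm short of the board's edge. Pushed near its top along board +x it topples onto its +x face; lying there its upper side is 73 mm above the table.
- tin_red: Same tin as the green-lidded one (55 x 70 x 115 mm, same origin and axes, window on its -x face), but with a red lid. Stands on the table in the same row of three, in varying order, about 100 mm from centre to centre. To be left standing.
- tin_blue: Same tin as the green-lidded one (55 x 70 x 115 mm, same origin and axes, window on its -x face), but with a blue lid. Stands on the table in the same row of three, in varying order, about 100 mm from centre to centre. To be left standing.
- board: White flat board fixed on the black table, 240 (x) by 360 (y) by 18 mm thick, empty. Origin: centre of underside; z up. The edge to tip over is the long one at x = -120 mm, an upright 18 mm step. The tins stand on the table along it, within 6 degrees of square; tip along board +x, which points to the robot's left (world +y) within 15 degrees.
Not all that is in view belongs to the job. Leave any yellow look-alike of the tin_red alone.

How it is judged:
At the end, for the whole second after the job is handed in: The green-lidded tin rests flat on the board (within 10 degrees), window up, its width along the board's edge within 20 degrees, its foot end overhanging that edge by at most 52 mm; the red- and blue-lidded tins stand upright within 20 mm of where they were (angle between tin_green's own x axis and vertical above 2.96159 rad and angle between the x axis of tin_green and the z axis of board, either way round below 0.18 rad and angle between the y axis of tin_green and the y axis of board, either way round below 0.35 rad and z of tin_green in the frame of board between 0.038 and 0.054 m and x of tin_green in the frame of board between -0.1725 and 0.02 m and y of tin_green in the frame of board between -0.165 and 0.165 m and linear speed of tin_green below 0.02 m/s and angular speed of tin_green below 0.1 rad/s and distance of each of tin_red, tin_blue from where it was at the start of the episode below 0.02 m and angle between each of tin_red, tin_blue's own z axis and vertical below 0.17 rad); the robot touches nothing.
It fails at once if the green-lidded tin is lifted: the centre of its underside comes more than 90 mm above the table (tumbling raises it to about 55 mm) (height (world z) of tin_green above 0.09 m).
It fails at once if the red-lidded or blue-lidded tin is shifted more than 20 mm or tipped more than 10 degrees (not (distance of tin_red from where it was at the start of the episode below 0.02 m) or not (angle between tin_red's own z axis and vertical below 0.17 rad) or not (distance of tin_blue from where it was at the start of the episode below 0.02 m) or not (angle between tin_blue's own z axis and vertical below 0.17 rad)).
It also fails if it takes over 29 s, if anything falls off the work surface, if the arm or the gripper's body presses on something with over 40 N, if the wrist force passes 120 N, or if a joint passes its speed limit or range.

ROBOT

A 7-joint arm with a two-finger parallel gripper is mounted at the origin on the work surface. World frame = base frame: x ahead of the robot, y to its left, z up, the work surface at z = 0. Lengths are in m, angles in rad, forces in N, time in s.
With the tool pointing down it reaches from about 0.425 to 0.875 m from the base axis. Payload 4.7 kg.
Tool frame: the origin (TCP) lies midway between the tips of the shut fingers; the grasp point (between the pads) lies behind it (ctrl.pinch_z is the z of the grasp point in the tool frame, in m); z points along the fingers, y is the line along which they close (so a half turn about z gives the same grasp; the last joint's range is limited). The gripper opens to 85 mm and grips with 20 to 120 N. Pads are 22 mm wide; open, the fingers measure 114 mm over their backs; the gripper's body (76 mm by 85 mm) begins 54 mm behind the grasp point. The pads swing forward as they close: fully open they stand 13 mm farther back than shut.
Start: joints at [1.24, 0.321, -0.07, 1.45, 0.023, 1.371, -0.057], TCP at [0.22, -0.612, 0.231] pointing down, gripper open.
Joint ranges: [-2.86, 2.86], [-0.3, 2.09], [-1.38, 1.24], [0.06, 2.45], [-1.56, 4.7], [0.09, 2.05], [-2.69, 2.69]. Speed limits (rad/s): [2.57, 2.57, 3.14, 3.14, 3.14, 3.14, 3.14].

INTERFACE

Orientations are given as a rotation vector (axis times angle).
In Python, from station import readout, read_camera, camera_info, ticket, ctrl gives the robot as it stands.
- The arm moves only by the tool send_rows, never from a script. Its argument "deltas" is a list of rows, each a list of 4 numbers: the shift along the world's x, y, z in units of 0.2 m (1.0 is 0.2 m), then the turn about the world's z in units of pi/2 rad (1.0 is pi/2 rad). A call has 1 to 20 rows; each row shifts and turns the commanded pose from where the row before left it; what a row does not reach is not made up. A row lasts 1/12 s, in which the tool goes at most 41.7 mm and 7.16 degrees, less where a joint would pass 70% of its speed; a pose out of reach is approached as far as the arm can. A call with a number of a shift or a turn outside -1 to 1 is refused whole. A call with a gripper value outside its range is refused whole. "grip" is the gripper command: -1 is shut, 1 is fully open, values between are in proportion, set as the call begins (left out, the last holds). The fingers move at their own pace and stop on an object; "squeeze" is the grip in N (left out, the last holds). Time passes only in rows, so rows that do not move let the fingers close. It gives the time, the measured TCP pose, the force, the opening and the grip force at its end, in the units of the state.
- readout.get_state(): the state, without advancing time (a new reading comes with each control period).
- read_camera(name): name is "scene" or "top" or "wrist"; returns the picture (480x640x3 uint8, blue, green, red); there is no depth.
- camera_info(name): a dict with "K" (3x3 intrinsics, pixels), "origin" and "orientation" of the camera in the world. Camera axes: x right, y up, looking along -z (the intrinsics and any distortion apply to the point x, -y, -z); pixel columns grow to the right and rows downward; lengths in m; the calibration is good to about 2 mm. A picture is of the moment at which its call begins: read the wrist's pose just before it. camera_info takes no time and is no camera call; for the wrist camera it gives the pose at the moment of the call.
- ticket.sign_off(): hands the job in; it is judged then, once.
The state is a dict: "t": time; "joint_pos": joint angles; "qd": joint speeds; "tau": joint torques, N m; "eef_pos": TCP position; "ee_rot": TCP orientation; "wrist_force": force on the tool from outside, world axes, zero at the start; "torque": the same for the moment, N m; "opening": finger opening in m; "gripper_force": force on a finger pad.
Only numpy, scipy, OpenCV 4.12 (cv2) and the standard library are available. Lean on these libraries where they do the work, as an engineer would, in place of code of your own. Each camera call takes 0.05 s, during which the arm holds its last target. There are 200 camera calls.

## Working session

There is one attempt and no reset: what is moved stays moved. The work goes in short steps, Python scripts to look and compute and a tool call to move; the robot and the scene stay as the last step left them, time stands still between calls to the robot, and variables do not carry over. Pictures are saved under pics/ and viewed, at most 10 in all, crops included, and the job is handed in when it is done.

Besides the shell and the picture viewer there is one more tool, called in YAML: its name, and indented under it one key for each argument. send_rows: Moves the arm, as the interface text tells. Its arguments: {"type":"object","properties":{"deltas":{"type":"array","items":{"type":"array","items":{"type":"number"}}},"grip":{"type":"number"},"squeeze":{"type":"number"}},"required":["deltas"]}

```bash
mkdir -p pics; cat > h.py <<'E'
import numpy as np, cv2
from station import readout, read_camera, camera_info, ticket, ctrl
def ray(name,px,z,ci=None):
    ci=ci or camera_info(name); K=np.array(ci["K"]); o=np.array(ci["origin"]); R=np.array(ci["orientation"])
    if R.shape==(3,): R=cv2.Rodrigues(R)[0]
    d=np.linalg.inv(K)@[px[0],px[1],1]; d=R@np.array([d[0],-d[1],-d[2]])
    return o+d*(z-o[2])/d[2]
E
python3 - <<'E'
from h import *
for n in("scene","top"):
    im=read_camera(n); cv2.imwrite(f"pics/{n}0.png",im); print(n,camera_info(n))
s=readout.get_state(); print(s["eef_pos"],s["ee_rot"],s["opening"],ctrl.pinch_z)
E
```

```text
scene {'K': array([[552.10727914,   0.        , 321.54230619],
       [  0.        , 552.10727914, 239.01111521],
       [  0.        ,   0.        ,   1.        ]]), 'origin': array([ 1.22920906, -0.28794056,  0.55480702]), 'orientation': array([0.83140029, 0.54957287, 1.12370536])}
top {'K': array([[579.78394481,   0.        , 317.31575636],
       [  0.        , 579.78394481, 242.91999168],
       [  0.        ,   0.        ,   1.        ]]), 'origin': array([ 0.47543843, -0.06295705,  0.88638343]), 'orientation': array([ 0.13135404, -0.07714701, -1.59216142])}
[ 0.21946738 -0.61132915  0.23032817] [-3.09339676e+00 -5.38680911e-01  6.38211054e-04] 0.08544354683701502 -0.0187
```

View pics/scene0.png

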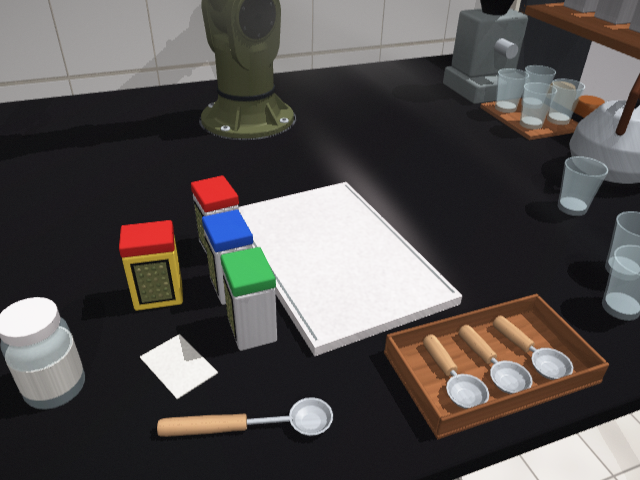

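View pics/top0.png

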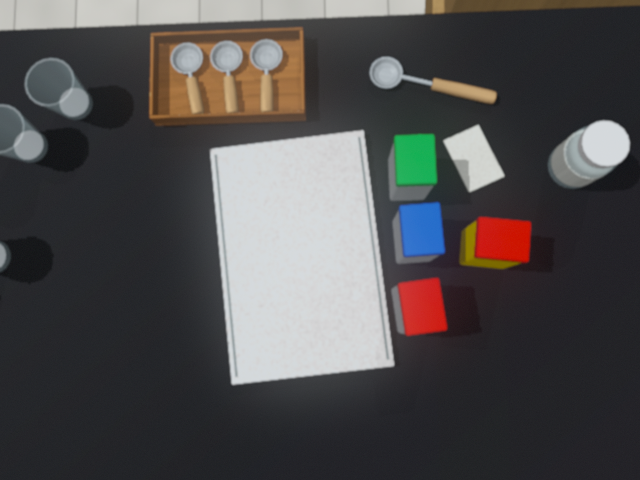

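The top view has world +x up and +y to the left. Green lid is near (415,160), blue (421,230), red (422,307). The yellow look-alike sits at (500,240). The board spans about (212,148) to (392,368), and the green tin is at its far end.

```bash
cat > m.py <<'E'
from h import *
im=cv2.imread("pics/top0.png"); hsv=cv2.cvtColor(im,cv2.COLOR_BGR2HSV)
def big(m,k=1):
    c,_=cv2.findContours(m,cv2.RETR_EXTERNAL,cv2.CHAIN_APPROX_NONE); return sorted(c,key=cv2.contourArea)[::-1][:k]
ms={"green":cv2.inRange(hsv,(45,120,60),(80,255,255)),"blue":cv2.inRange(hsv,(100,120,60),(125,255,255)),
"red":cv2.inRange(hsv,(0,180,90),(5,255,255))|cv2.inRange(hsv,(175,180,90),(180,255,255))}
def show(n,c,z):
    q=np.array([ray("top",p[0],z)[:2] for p in c],np.float32)
    r=cv2.minAreaRect(q*1000); b=cv2.boxPoints(r)
    print(n,"ctr",np.round(r[0],1),"size",np.round(r[1],1),"ang",round(r[2],1),"corners",np.round(b).astype(int).tolist())
for n,m in ms.items():
    for c in big(m,2 if n=="red" else 1): show(n,c,.115)
w=cv2.inRange(hsv,(0,0,170),(180,40,255)); w[:,:205]=0; w[:125]=0; w[:,396:]=0
show("board",big(w)[0],.018)
E
python3 m.py
```

```text
green ctr [ 689.8 -173. ] size [73.5 57.3] ang 0.3 corners [[653, -144], [653, -202], [727, -201], [726, -144]]
blue ctr [ 594.  -177.5] size [72.6 57.5] ang 3.2 corners [[556, -151], [559, -208], [632, -204], [629, -147]]
red ctr [ 577.  -284.4] size [71.8 56.3] ang 82.8 corners [[545, -316], [600, -324], [609, -252], [554, -245]]
red ctr [ 490.8 -174.7] size [70.7 55. ] ang 6.1 corners [[453, -151], [459, -206], [529, -198], [523, -144]]
board ctr [575.6  -6. ] size [360.4 239.7] ang 5.3 corners [[385, 97], [407, -142], [766, -109], [744, 130]]
```

send_rows:
  deltas:
    - [0.1305, 0.102, 0, 0.0433]
    - [0.1305, 0.102, 0, 0.0433]
    - [0.1305, 0.102, 0, 0.0433]
    - [0.1305, 0.102, 0, 0.0433]
    - [0.1305, 0.102, 0, 0.0433]
    - [0.1305, 0.102, 0, 0.0433]
    - [0.1305, 0.102, 0, 0.0433]
    - [0.1305, 0.102, 0, 0.0433]
    - [0.1305, 0.102, 0, 0.0433]
    - [0.1305, 0.102, 0, 0.0433]
    - [0.1305, 0.102, 0, 0.0433]
    - [0.1305, 0.102, 0, 0.0433]
    - [0.1305, 0.102, 0, 0.0433]
    - [0.1305, 0.102, 0, 0.0433]
    - [0.1305, 0.102, 0, 0.0433]
    - [0.1305, 0.102, 0, 0.0433]
    - [0.1305, 0.102, 0, 0.0433]
    - [0.1305, 0.102, 0, 0.0433]
    - [0, 0, 0, 0]
    - [0, 0, 0, 0]
  grip: -0.4

```text
t: 1.77
eef_pos: [0.6906, -0.2412, 0.2298]
ee_rot: [-2.216, -2.223, -0.001]
wrist_force: [-0.3, -0.9, -0.1]
opening: 0.0253
gripper_force: 0.0
```

send_rows:
  deltas:
    - [0, 0, -0.117, 0]
    - [0, 0, -0.117, 0]
    - [0, 0, -0.117, 0]
    - [0, 0, -0.117, 0]
    - [0, 0, -0.117, 0]
    - [0, 0, -0.117, 0]
    - [0, 0, 0, 0]
    - [0, 0.04, 0, 0]
    - [0, 0.04, 0, 0]
    - [0, 0.03, 0, 0]
    - [0, 0.025, 0, 0]
    - [0, 0.025, 0, 0]
    - [0, 0.025, 0, 0]
    - [0, 0.025, 0, 0]
    - [0, 0.025, 0, 0]
    - [0, 0.025, 0, 0]
    - [0, 0, 0, 0]

```text
t: 3.18
eef_pos: [0.6896, -0.1903, 0.0909]
ee_rot: [-2.221, -2.221, -0.002]
wrist_force: [0.3, -0.1, 0.2]
opening: 0.0256
gripper_force: 0.1
```

```bash
python3 - <<'E'
from h import *
im=read_camera("scene"); cv2.imwrite("pics/s1.png",im)
E
```

```text
(no output)
```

View pics/s1.png

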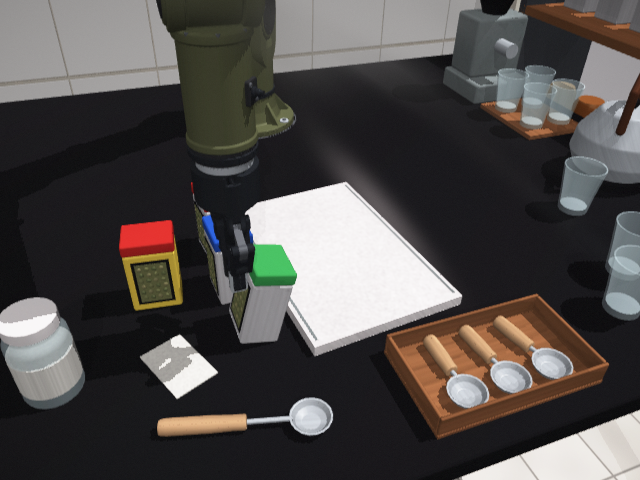

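The green tin is tilting toward the board about its lower edge (lid now at (270,263)), and the other tins haven't moved. I'll keep pushing.

send_rows:
  deltas:
    - [0, 0.025, 0, 0]
    - [0, 0.025, 0, 0]
    - [0, 0.025, 0, 0]
    - [0, 0.025, 0, 0]
    - [0, 0.025, 0, 0]
    - [0, 0.025, 0, 0]
    - [0, 0.025, 0, 0]
    - [0, 0, 0, 0]
    - [0, 0, 0, 0]
    - [0, 0, 0, 0]
    - [0, 0, 0, 0]

```text
t: 4.15
eef_pos: [0.6894, -0.1582, 0.0909]
ee_rot: [2.224, 2.219, -0.0]
wrist_force: [0.6, -0.2, 0.5]
opening: 0.0259
gripper_force: 0.0
```

```bash
python3 - <<'E'
from h import *
im=read_camera("scene"); cv2.imwrite("pics/s2.png",im)
E
```

```text
(no output)
```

View pics/s2.png

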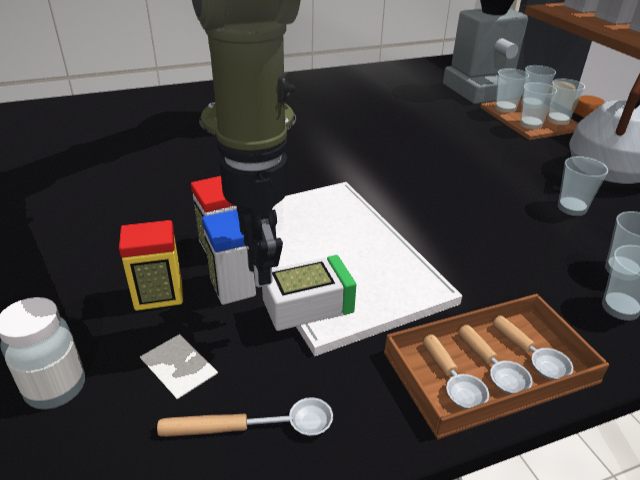

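The tin now lies flat on the board with its window up (window around (303,278)), and the others are still standing. I'll raise the tool, back off, and check the overhang.

send_rows:
  deltas:
    - [0, 0, 0.12, 0]
    - [0, 0, 0.12, 0]
    - [0, 0, 0.12, 0]
    - [0, 0, 0.12, 0]
    - [0, 0, 0.12, 0]
    - [0, 0, 0.12, 0]
    - [0, -0.15, 0, 0]
    - [0, -0.15, 0, 0]
    - [0, -0.15, 0, 0]
    - [0, -0.15, 0, 0]
    - [0, -0.15, 0, 0]
    - [0, -0.15, 0, 0]
    - [0, -0.15, 0, 0]
    - [0, 0, 0, 0]

```text
t: 5.37
eef_pos: [0.6864, -0.3778, 0.2336]
ee_rot: [2.233, 2.206, -0.009]
wrist_force: [-1.2, -1.2, -0.4]
opening: 0.0255
gripper_force: 0.0
```

```bash
python3 - <<'E'
from h import *
im=read_camera("top"); cv2.imwrite("pics/t3.png",im)
E
```

```text
(no output)
```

View pics/t3.png

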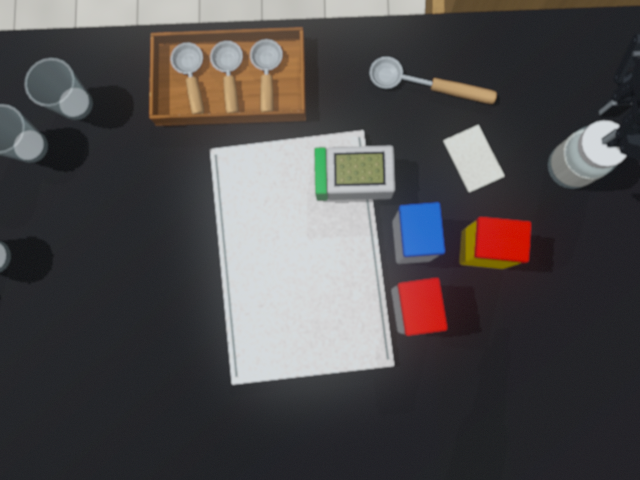

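The tin lies across the edge. Its upper face runs from x≈315 (lid end) to x≈394 (foot end), rows 147–198. Next I'll measure the foot corners at z = 0.073.

```bash
python3 - <<'E'
from h import *
e0=np.array([.407,-.142]);c=np.array([.5756,-.006]);a=np.deg2rad(95.3);ux=np.array([np.cos(a),np.sin(a)]);uy=np.array([-ux[1],ux[0]])
for p in [(393.5,146.5),(393.5,198),(315.5,148.5),(315.5,199)]:
    q=ray("top",p,.073); print(np.round(q[:2],3),"board",np.round([(q[:2]-c)@ux,(q[:2]-c)@uy],3))
E
sed -i 's#pics/top0#pics/t3#' m.py; python3 m.py; python3 -c "
from h import *
s=readout.get_state(); print(s['eef_pos'],s['wrist_force'],s['t'])"
```

```text
[ 0.721 -0.149] board [-0.156 -0.132]
[ 0.646 -0.146] board [-0.146 -0.057]
[ 0.722 -0.036] board [-0.044 -0.143]
[ 0.648 -0.035] board [-0.035 -0.069]
green ctr [678.2 -43.4] size [13.7 63.1] ang 88.8 corners [[647, -50], [710, -51], [710, -37], [647, -36]]
blue ctr [ 594.1 -177.4] size [72.3 57.7] ang 2.7 corners [[557, -150], [559, -208], [632, -205], [629, -147]]
red ctr [ 577.1 -284.4] size [71.8 56.2] ang 82.9 corners [[545, -317], [600, -324], [609, -252], [554, -245]]
red ctr [ 490.9 -174.7] size [70.5 55.2] ang 6.2 corners [[453, -151], [459, -206], [529, -198], [523, -143]]
board ctr [577.3 -25.5] size [360.4 279.2] ang 5.3 corners [[385, 97], [411, -181], [770, -148], [744, 130]]
[ 0.68733734 -0.37380684  0.23363865] [-0.74577512  0.50246573  0.43780085] 5.4167
```

The overhang is about 31 mm and the tin is about 5° off square. The neighbours haven't moved and the arm is clear, so I'll hand in.

```bash
python3 -c "
from station import ticket
print(ticket.sign_off())"
```

```text
the job is handed in; nothing more can be done
None
```

The green-lidded tin was tipped over the edge and lies flat on the board, window up, overhanging by about 31 mm and about 5° off square; the red and blue tins did not move, and the job is handed in (no verdict was returned).

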